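# Clear a jammed cap from the feed chute and check-weigh it

## Task

The cap feeder has jammed. Turn the feed dial until its pointer stands at the zero mark and leave it there, then nudge the jammed cap back up the chute until it is out from under the two side lips. Lift it out without bumping the gripper against the overhanging hopper, and set it down gently, face up, in the middle of the scale's pan, leaving the other loose things where they are.

Things in the scene. Friction and masses are not known exactly. Their poses are not given: they have to be found in the camera images.
- cap: the jammed cap: flat black plastic disc, 56 mm across, 20 mm high, about 40 g, thin grey ring on its top face. Origin: centre of its underside, z out of its top face. It starts in the chute, lying on the sloping floor against the stop lugs, under the lips. It does not slide down the chute by itself: it stays where it is pushed
- chute: fixed steel feed chute with hopper. Origin on the table, straight below point chute_lips_end; x is level and points up the chute (roughly away from the robot), y across, z up. Floor rises 22 deg towards +x: its surface is at z = 85 mm + 0.404 x; open low end at x = -130 mm. Channel 60 mm wide inside, side walls 5 mm thick, 26 mm high
- chute_lips_end (a point): centre of the chute floor at the upper end of the lips, axes as the chute's. s = distance from here along the slope, uphill positive; heights are square to the floor. From s = -72 to 0 mm a lip on each wall (22 to 26 mm high) overhangs the cap's sides; the slot left open between them is 44 mm wide: fingers can reach down through it and move along it
- window (a point): centre of the chute floor at s = 28 mm, where the cap's centre is best pushed to. From s = 0 to 70 mm the sides are kerbs 5 mm high, so the cap can be gripped across the chute. The cap's centre starts at s = -55 mm, is free of the lips beyond s = 20 mm, and is stopped at s = 36 mm by a shut gate plate (at s = 64 mm, 30 mm high)
- chute_stop (a point): centre of the chute floor at the uphill face of the two stop lugs (s = -76 mm): one at each wall, 8 mm thick, 20 mm high, 40 mm gap between. The cap's nose reaches 7 mm into the gap; push there. Below the lugs the chute is open from above, down to its low end at s = -140 mm
- hopper_front (a point): middle of the hopper's lower front edge, 36 mm ahead (+x, level) of chute_lips_end, 150 mm above the table. The hopper (140 mm wide, 75 high, 120 on to +x) overhangs the window and would hit an upright gripper: grip the cap with the tool tilted 30 to 45 deg from vertical, tips pointing uphill, and draw it out backward along the tool
- dial (a joint): angle of the feed dial: 0 = pointer at the zero mark, positive = turned anticlockwise seen from above, so it must be turned clockwise; starts at 0.6 to 1.4 rad, travel -0.5 to 2.0; stays where it is left (friction about 0.05 N m)
- dial_grip (a point): on the upright turning axis of the dial, 101 mm above the table, 5 mm below the top of its black finger bar (46 mm long, 14 mm wide, 30 mm high: 76 to 106 mm above the table; below it a round skirt 64 mm across, top 76 mm above the table). A white stripe on one half of the bar is the pointer. Axes as the console's: the bar's pointer lies along this x when the dial is at 0
- console: fixed grey console carrying the dial in the middle of its top, 120 x 140 x 70 mm, origin under its centre on the table. The zero mark is a long white tick on the top, on the console's +x side of the dial; the other ticks are short and black
- pan (a point): centre of the top of the scale's square steel pan, 60 mm above the table; pan 130 x 130 mm, clear all round. The scale is fixed and its pan does not move
- spare_cap_a: bystander, leave alone: loose finished cap on the table, same as the jammed one (black disc 56 mm across, 20 mm high); origin: centre of its underside
- spare_cap_b: bystander, leave alone: second loose finished cap on the table, 56 mm across, 20 mm high; origin: centre of its underside
- screwdriver: bystander, leave alone: loose screwdriver lying on the table, 170 mm long along its x
- wrench: bystander, leave alone: loose wrench lying on the table, 160 mm long along its x
- spray_can: bystander, leave alone: loose aluminium can, 52 mm across, 150 mm high, standing
- check_weight: bystander, leave alone: loose steel weight with a small head, 38 mm across, 60 mm high, standing
Things that resemble listed ones, but are neither listed nor needed, are in the scene too. What is shaped like the console but blue or green is not meant.

How it is judged:
By the outcome, as a careful person would: the job done as asked, in the order asked, and still so for the second after the job is handed in, with the robot touching nothing.
It also fails if it takes over 61 s, if anything falls off the work surface, if the arm or the gripper's body presses on something with over 40 N, if the wrist force passes 120 N, or if a joint passes its speed limit or range.

## Robot

A 6-joint arm with a two-finger parallel gripper is mounted at the origin on the work surface. World frame = base frame: x ahead of the robot, y to its left, z up, the work surface at z = 0. Lengths are in m, angles in degrees, forces in N, time in s.
With the tool pointing down it reaches from about 0.4 to 0.825 m from the base axis. Payload 7 kg.
Tool frame: the origin (TCP) lies at the very end of the fingers, on their centre line; the grasp point (between the pads) lies 19 mm behind it (r.hold_point_z is the distance from the TCP to the grasp point, in m); z points along the fingers, y is the line along which they close (so a half turn about z gives the same grasp; the last joint's range is limited). The gripper opens to 88 mm and grips with 3 to 60 N. Pads are 19 mm wide; open, the fingers measure 130 mm over their backs; the gripper's body (78 mm by 193 mm) begins 47 mm behind the grasp point.
Start: joints at [-52.706, 20.546, 0.682, 0, -70.136, -16.507], TCP at [0.24, -0.631, 0.227] pointing down, gripper open.
Joint ranges: [-176.03, 176.03], [-82.01, 121.73], [-58.28, 71.71], [-173.87, 95.51], [-174.79, -0.11], [-173.66, 173.66]. Speed limits (degrees/s): [136.94, 136.94, 172.46, 180, 180, 180].

## Interface

Orientations are given as [roll, pitch, yaw] about the fixed x, y, z axes, in that order (R = Rz(yaw) Ry(pitch) Rx(roll)).
In Python, from plant import telemetry, vision, workorder, r gives the robot as it stands.
- The arm moves only by the tool move_arm, never from a script. Its argument "plan" is a list of rows, each a list of 7 numbers: the opening, from -1 (shut) to 1 (fully open), so that 0 is half open, then the shift along the world's x, y, z in m, then the turn, a rotation vector about the world's x, y, z in degrees. In form: [[fingers, dx, dy, dz, ax, ay, az], ...]. A call has 1 to 20 rows; each row shifts and turns the commanded pose from where the row before left it; what a row does not reach is not made up. A row lasts 1/8 s, in which the tool goes at most 62.5 mm and 10.7 degrees, less where a joint would pass 70% of its speed; a pose out of reach is approached as far as the arm can. A call is refused whole if a number of a shift passes 0.0625 or a number of a turn 10.7, either way. A call with a gripper value outside its range is refused whole. The fingers move at their own pace and stop on an object; "force" is the grip in N (left out, the last holds). Time passes only in rows, so rows that do not move let the fingers close. It gives the time, the measured TCP pose, the force, the opening and the grip force at its end, in the units of the state.
- telemetry.get_state(): the state, without advancing time (a new reading comes with each control period).
- vision.capture(name): name is "scene" or "top"; returns a dict with "img" (420x560x3 uint8, red, green, blue), "depth" (420x560 float32, m along the optical axis (not along the pixel's ray), 0 where there is no reading), "intrinsics" (3x3 intrinsics, pixels), "R" (3x3) and "t" (3): a world point X has camera coordinates R X + t. Camera axes: x right, y down, z forward; pixel columns grow to the right and rows downward; lengths in m; the calibration is good to about 2 mm. A picture is of the moment at which its call begins.
- workorder.close_job(): hands the job in; it is judged then, once.
The state is a dict: "time_s": time; "joints": joint angles; "qd": joint speeds; "joint_torque": joint torques, N m; "tcp_pos": TCP position; "eef_rot": TCP orientation; "contact_force": force on the tool from outside, world axes, zero at the start; "moment": the same for the moment, N m; "gripper_width": finger opening in m; "gripper_force": force on a finger pad.
Only numpy, scipy, OpenCV 4.12 (cv2) and the standard library are available. Lean on these libraries where they do the work, as an engineer would, in place of code of your own. Each camera call takes 0.05 s, during which the arm holds its last target. There are 200 camera calls.

## Working session

There is one attempt and no reset: what is moved stays moved. The work goes in short steps, Python scripts to look and compute and a tool call to move; the robot and the scene stay as the last step left them, time stands still between calls to the robot, and variables do not carry over. Pictures are saved under pics/ and viewed, at most 10 in all, crops included, and the job is handed in when it is done.

Besides the shell and the picture viewer there is one more tool, called after "Emit:" as name([rows], argument=value, ...), one row to a line, values as JSON. move_arm: Moves the arm, as the interface text tells. Its arguments: {"type":"object","properties":{"plan":{"type":"array"},"force":{"type":"number"}},"required":["plan"]}

```bash
mkdir -p pics; ls
cat > h.py <<'E'
import numpy as np, cv2
from plant import telemetry, vision, workorder, r
def cap(n):
    c=vision.capture(n); np.savez('%s.npz'%n,**c); return c
def world(c,u,v,d=None):
    d=c['depth'][int(v),int(u)] if d is None else d
    p=d*np.linalg.inv(c['intrinsics'])@np.array([u,v,1.]); return c['R'].T@(p-c['t'])
def plane(c,u,v,z):
    ray=c['R'].T@np.linalg.inv(c['intrinsics'])@np.array([u,v,1.]); o=-c['R'].T@c['t']
    return o+ray*(z-o[2])/ray[2]
def cloud(c):
    v,u=np.mgrid[0:420,0:560]; k=np.linalg.inv(c['intrinsics'])
    p=(np.stack([u,v,np.ones_like(u)],-1)@k.T)*c['depth'][...,None]
    return (p-c['t'])@c['R']
def save(c,name,box=None,s=1):
    im=c['img'][...,::-1]
    if box: x0,y0,x1,y1=box; im=im[y0:y1,x0:x1]
    cv2.imwrite('pics/'+name,cv2.resize(im,None,fx=s,fy=s,interpolation=cv2.INTER_CUBIC))
E
python3 - <<'E'
from h import *
a=cap('top');b=cap('scene');save(a,'top1.png',s=1.42);save(b,'scene1.png',s=1.42)
for c in(a,b): print(c['intrinsics'],-c['R'].T@c['t'],c['R'])
print(telemetry.get_state())
E
```

```text
pics
[[444.63738015   0.         277.76892419]
 [  0.         444.63738015 205.35826823]
 [  0.           0.           1.        ]] [ 0.4575672  -0.07587546  1.23655257] [[ 0.02386197 -0.99933031  0.02774048]
 [-0.99009511 -0.02746349 -0.13768602]
 [ 0.13835566 -0.02418026 -0.99008738]]
[[417.91523816   0.         278.89730888]
 [  0.         417.91523816 207.96597399]
 [  0.           0.           1.        ]] [0.62498222 0.91716343 0.98362134] [[-0.9998585  -0.0069398   0.01532356]
 [-0.0160318   0.6689966  -0.74309254]
 [-0.0050945  -0.74323306 -0.6690132 ]]
{'time_s': 0.1, 'joints': array([-5.27056022e+01,  2.05859302e+01,  6.39216581e-01, -1.79203483e-02,
       -7.01366785e+01, -1.65082564e+01]), 'qd': array([-0.0019067 , -0.08485136,  0.23079611,  0.00240905, -0.08443763,
        0.08990854]), 'joint_torque': array([-4.51554341e-03, -5.84161878e+01,  2.93746662e+01,  7.01562256e+00,
        1.00647920e-02, -5.99026475e-05]), 'tcp_pos': array([ 0.23937662, -0.63065526,  0.22573309]), 'eef_rot': array([ 1.79915258e+02, -7.54548552e-03, -1.59219954e+02]), 'contact_force': array([-0.1901315 ,  0.09670251,  0.37933664]), 'moment': array([-0.03782974,  0.06265412, -0.03244426]), 'gripper_force': 0.0, 'gripper_width': 0.08759393824865681}
```

View pics/top1.png

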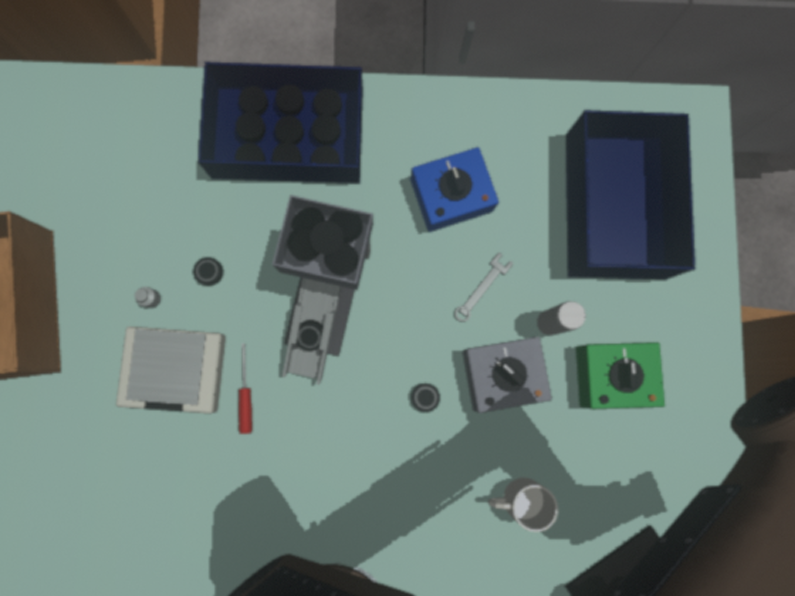

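View pics/scene1.png

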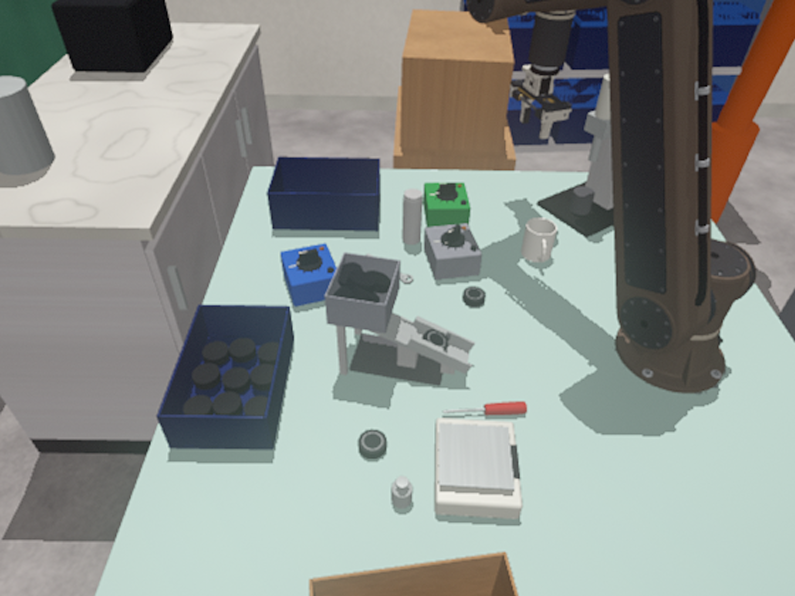

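The top view shows the grey console at about (508,375), the chute from (305,380) up to the hopper at (325,240), the jammed cap at (310,335) and the scale pan at (167,367). These are in the 1.42x picture. Next I'll zoom in and measure by depth and colour.

Run:
```python
from h import *
c=dict(np.load('top.npz')); P=cloud(c)
im=c['img'][...,::-1]
a=cv2.resize(im[235:292,322:392],None,fx=5.6,fy=5.6,interpolation=cv2.INTER_CUBIC)
b=cv2.resize(im[130:275,185:265],None,fx=4,fy=4,interpolation=cv2.INTER_CUBIC)
H=np.zeros((600,800,3),np.uint8);H[:a.shape[0],:a.shape[1]]=a;H[:b.shape[0],400:400+b.shape[1]]=b
cv2.imwrite('pics/crop1.png',H)
def rect(box,z0,z1,nm):
    x0,y0,x1,y1=box; m=np.zeros((420,560),bool); m[y0:y1,x0:x1]=1
    m&=(P[...,2]>z0)&(P[...,2]<z1); q=P[m]
    r_=cv2.minAreaRect((q[:,:2]*1000).astype(np.float32)); print(nm,m.sum(),np.round(r_[0],1),np.round(r_[1],1),round(r_[2],1),'z',np.median(q[:,2]).round(4),'mean',q.mean(0).round(4))
rect((315,230,395,295),.066,.073,'console')
rect((315,230,395,295),.101,.111,'bar')
rect((315,230,395,295),.073,.080,'skirt')
rect((75,225,165,295),.055,.065,'pan')
rect((75,225,165,295),.035,.05,'scalebody')
rect((185,130,270,210),.215,.232,'hoppertop')
for b,n in(((130,175,165,205),'capA'),((285,265,315,295),'capB')): rect(b,.012,.03,n)
# chute: depth samples
for u in range(195,260,6): print(u,[tuple(np.round(P[v,u]*1000).astype(int)) for v in (205,215,228,240,252,262)])
```

```text
console 1725 [ 483.1 -332.5] [133.1 172.3] 11.4 z 0.0695 mean [ 0.4743 -0.3181  0.0695]
bar 102 [ 517.1 -346.8] [ 44.5 123.5] 56.3 z 0.1056 mean [ 0.4765 -0.3209  0.1055]
skirt 433 [ 482.3 -334.9] [124.5 174.7] 15.3 z 0.0753 mean [ 0.469  -0.3132  0.0756]
pan 2425 [472.2 312.5] [132.3 129.7] 87.1 z 0.0593 mean [0.472  0.3122 0.0593]
scalebody 1384 [467.2 312.6] [181.7 150. ] 87.2 z 0.0438 mean [0.4565 0.2997 0.0437]
hoppertop 925 [683.7  20. ] [140.7 121.5] 78.8 z 0.2219 mean [0.688  0.0269 0.2216]
capA 324 [659.5 259.9] [54.3 53.6] 0.2 z 0.0196 mean [0.6588 0.2596 0.0196]
capB 335 [ 425.5 -168. ] [53.3 53.5] 47.2 z 0.0198 mean [ 0.4261 -0.1678  0.0198]
195 [(np.int64(625), np.int64(126), np.int64(-4)), (np.int64(597), np.int64(124), np.int64(0)), (np.int64(561), np.int64(122), np.int64(-2)), (np.int64(528), np.int64(121), np.int64(-3)), (np.int64(494), np.int64(119), np.int64(1)), (np.int64(467), np.int64(117), np.int64(0))]
201 [(np.int64(626), np.int64(109), np.int64(-1)), (np.int64(598), np.int64(108), np.int64(-3)), (np.int64(561), np.int64(105), np.int64(1)), (np.int64(527), np
[... 1888 characters left out ...]
t64(8)), (np.int64(531), np.int64(-12), np.int64(0)), (np.int64(498), np.int64(-13), np.int64(3)), (np.int64(470), np.int64(-14), np.int64(-2))]
249 [(np.int64(630), np.int64(-25), np.int64(-6)), (np.int64(601), np.int64(-26), np.int64(-2)), (np.int64(565), np.int64(-27), np.int64(-2)), (np.int64(531), np.int64(-29), np.int64(2)), (np.int64(498), np.int64(-30), np.int64(3)), (np.int64(471), np.int64(-31), np.int64(-2))]
255 [(np.int64(630), np.int64(-42), np.int64(0)), (np.int64(601), np.int64(-43), np.int64(2)), (np.int64(565), np.int64(-44), np.int64(3)), (np.int64(532), np.int64(-45), np.int64(-2)), (np.int64(499), np.int64(-46), np.int64(-2)), (np.int64(471), np.int64(-47), np.int64(0))]
```

View pics/crop1.png

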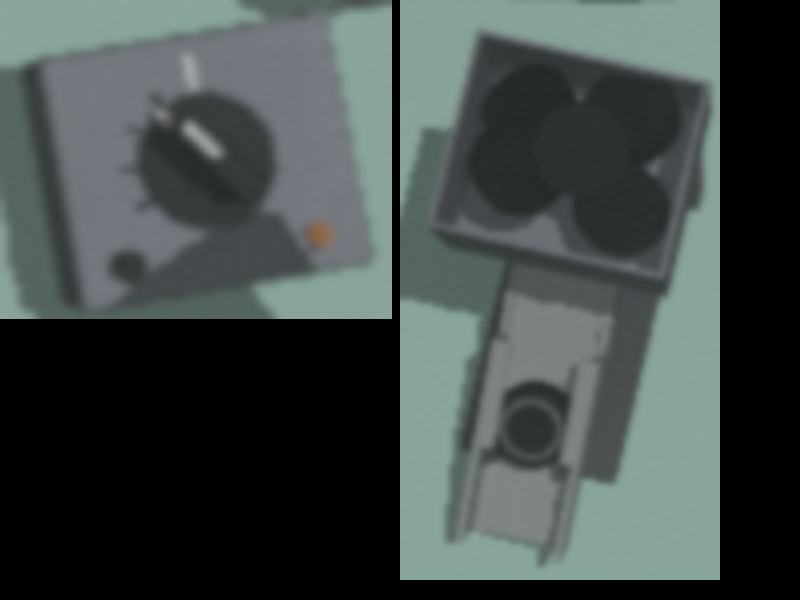

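Crop: the tick at (190,70) and the dial centre at (206,158) give zero at about 10° left of image-up. The pointer stripe (185,125)–(220,158) is about 47° left, so the dial is at about +0.63 rad. The right crop shows the chute with the cap at the lugs. I'll refine these as numbers.

```bash
cat > meas.py <<'E'
from h import *
def dial(c,verbose=True):
    P=cloud(c); m=np.zeros((420,560),np.uint8); m[236:292,324:392]=1
    mx=c['img'].max(2).astype(int)
    tb=(m>0)&(P[...,2]>.064)&(P[...,2]<.0735)&(P[...,0]<.55)
    n,l,s,_=cv2.connectedComponentsWithStats(cv2.morphologyEx(tb.astype(np.uint8),cv2.MORPH_OPEN,np.ones((3,3))))
    k=1+s[1:,4].argmax(); q=P[l==k]
    print('console',[np.round(a,1) for a in cv2.minAreaRect((q[:,:2]*1000).astype(np.float32))])
    w=((m>0)&(mx>150)&(c['img'].ptp(2) if 0 else np.ptp(c['img'],axis=2)<40)).astype(np.uint8)
    n,l,s,ce=cv2.connectedComponentsWithStats(w)
    for i in range(1,n):
        if s[i,4]<5: continue
        v,u=np.nonzero(l==i); z=np.median(P[v,u,2]); z=.106 if z>.09 else .0705
        X=np.array([plane(c,a,b,z) for a,b in zip(u,v)])*1000
        d=cv2.fitLine(X[:,:2].astype(np.float32),cv2.DIST_L2,0,.01,.01).ravel()
        print('white',ce[i].round(1),s[i,4],'z',z,'ctr',X.mean(0).round(1),'ang',np.degrees(np.arctan2(d[1],d[0])).round(1))
    b=(m>0)&(P[...,2]>.098)&(P[...,2]<.112)
    n,l,s,_=cv2.connectedComponentsWithStats(b.astype(np.uint8)); k=1+s[1:,4].argmax(); q=P[l==k]
    print('bar',[np.round(a,1) for a in cv2.minAreaRect((q[:,:2]*1000).astype(np.float32))],q.mean(0).round(4))
if __name__=='__main__':
    c=dict(np.load('top.npz')); dial(c); P=cloud(c)
    m=(P[...,2]>.14)&(P[...,2]<.158)&(P[...,1]<-.3)&(P[...,0]>.4); m[:,:380]=0; m[:200]=0;m[245:]=0
    q=P[m]; print('can',[np.round(a,1) for a in cv2.minAreaRect((q[:,:2]*1000).astype(np.float32))])
    # chute floor/walls: points near plane
    q=P[170:280,190:260].reshape(-1,3); 
    for yaw in (-10.,-11,-12,-13):
        t=np.radians(yaw); R=np.array([[np.cos(t),-np.sin(t)],[np.sin(t),np.cos(t)]])
        L=np.array([.6837,.020])-R@[.096,0]; g=(q[:,:2]-L)@R
        h=(q[:,2]-.085-.404*g[:,0])*np.cos(np.radians(22)); out=[]
        for a in(-.125,-.105,-.085,-.06,-.04,-.015,.005,.02):
            k=(abs(g[:,0]-a)<.008)&(h>-.012)&(h<.035)&(abs(g[:,1])<.06); y=g[k,1]*1000; out.append((y.min().round(),y.max().round(),((y.min()+y.max())/2).round(1)))
        print(yaw,L.round(4),[tuple(map(float,o)) for o in out])
        k=(abs(g[:,1])<.012)&(abs(h)<.01)&((g[:,0]<-.09)|(g[:,0]>0)); print('floor h',np.median(h[k]).round(4))
    # ring of the cap top centre: dark mask
E
python3 meas.py
```

```text
console [array([ 473.2, -318.3]), array([119.6, 140.6]), np.float64(10.8)]
white [340.2 238.9] 253 z 0.0705 ctr [ 536.  -270.8   70.5] ang -83.3
white [385.4 266.3] 479 z 0.0705 ctr [ 467.6 -389.9   70.5] ang -7.8
white [355.5 247. ] 8 z 0.0705 ctr [ 515.7 -311.2   70.5] ang 10.8
white [324.4 289.2] 9 z 0.0705 ctr [ 404.8 -230.4   70.5] ang 14.6
bar [array([ 472.7, -318.1]), array([46.7, 14.2]), np.float64(46.8)] [ 0.473  -0.3177  0.1051]
can [array([ 577.5, -410.8]), array([46.7, 46.8]), np.float64(53.3)]
-10.0 [0.5892 0.0367] [(-31.0, 39.0, 4.3), (-31.0, 39.0, 3.9), (-32.0, 39.0, 3.6), (-32.0, 38.0, 2.8), (-33.0, 38.0, 2.6), (-33.0, 37.0, 2.2), (-33.0, 37.0, 1.7), (-34.0, 37.0, 1.6)]
floor h -0.0006
-11 [0.5895 0.0383] [(-34.0, 35.0, 0.4), (-35.0, 35.0, 0.2), (-35.0, 36.0, 0.5), (-35.0, 35.0, 0.2), (-35.0, 35.0, 0.2), (-35.0, 36.0, 0.4), (-35.0, 35.0, -0.2), (-35.0, 35.0, 0.2)]
floor h -0.0006
-12 [0.5898 0.04  ] [(-38.0, 31.0, -3.5), (-38.0, 32.0, -3.2), (-38.0, 32.0, -2.8), (-37.0, 32.0, -2.5), (-37.0, 33.0, -2.1), (-37.0, 34.0, -1.5), (-37.0, 33.0, -1.8), (-36.0, 34.0, -1.1)]
floor h -0.0006
-13 [0.5902 0.0416] [(-42.0, 28.0, -7.3), (-42.0, 28.0, -6.7), (-41.0, 29.0, -6.0), (-40.0, 30.0, -5.3), (-39.0, 30.0, -4.5), (-39.0, 32.0, -3.4), (-38.0, 31.0, -3.4), (-38.0, 33.0, -2.4)]
floor h -0.0006
```

Emit:
move_arm([
  [1,0.029,0.039,0,0,0,3.25],
  [1,0.029,0.039,0,0,0,3.25],
  [1,0.029,0.039,0,0,0,3.25],
  [1,0.029,0.039,0,0,0,3.25],
  [1,0.029,0.039,0,0,0,3.25],
  [1,0.029,0.039,0,0,0,3.25],
  [1,0.029,0.039,0,0,0,3.25],
  [1,0.0306,0.0397,0,0,0,3.25],
  [1,0,0,0,0,0,0],
  [1,0,0,0,0,0,0],
], force=20)

```text
time_s: 1.35
tcp_pos: [0.4729, -0.3182, 0.2263]
eef_rot: [180.0, -0.0, -133.2]
contact_force: [-0.2, -0.6, 0.3]
gripper_width: 0.0876
gripper_force: 0.0
```

Emit:
move_arm([
  [1,0,0,-0.035,0,0,0],
  [1,0,0,-0.035,0,0,0],
  [1,0,0,-0.03,0,0,0],
  [1,0,0,-0.02,0,0,0],
  [1,0,0,-0.016,0,0,0],
  [1,0,0,0,0,0,0],
  [-1,0,0,0,0,0,0],
  [-1,0,0,0,0,0,0],
  [-1,0,0,0,0,0,0],
  [-1,0,0,0,0,0,0],
  [-1,0,0,0,0,0,0],
  [-1,0,0,0,0,0,0],
  [-1,0,0,0,0,0,0],
  [-1,0,0,0,0,0,0],
])

```text
time_s: 3.1
tcp_pos: [0.4735, -0.3186, 0.0907]
eef_rot: [-180.0, 0.0, -133.2]
contact_force: [1.7, -5.8, -6.6]
gripper_width: 0.0136
gripper_force: 20.0
```

Emit:
move_arm([
  [-1,0,0,0,0,0,-4],
  [-1,0,0,0,0,0,-4],
  [-1,0,0,0,0,0,-4],
  [-1,0,0,0,0,0,-4],
  [-1,0,0,0,0,0,-4],
  [-1,0,0,0,0,0,-4],
  [-1,0,0,0,0,0,-4],
  [-1,0,0,0,0,0,-4],
  [-1,0,0,0,0,0,-4],
  [-1,0,0,0,0,0,0],
  [-1,0,0,0,0,0,0],
  [-1,0,0,0,0,0,0],
])

```text
time_s: 4.6
tcp_pos: [0.4735, -0.3186, 0.0906]
eef_rot: [-180.0, 0.0, -169.2]
contact_force: [2.6, -4.8, -4.3]
gripper_width: 0.0138
gripper_force: 19.9
```

Emit:
move_arm([
  [0,0,0,0,0,0,0],
  [0,0,0,0,0,0,0],
  [0,0,0,0,0,0,0],
  [0,0,0,0,0,0,0],
  [0,0,0,0.02,0,0,0],
  [0,0,0,0.04,0,0,0],
  [0,0,0,0.04,0,0,0],
  [-1,-0.04,0.04,0.03,0,0,0],
  [-1,-0.02,0.05,0.02,0,0,0],
  [-1,0,0.05,0,0,0,0],
  [-1,0,0.05,0,0,0,0],
  [-1,0,0.05,0,0,0,0],
  [-1,0,0,0,0,0,0],
  [-1,0,0,0,0,0,0],
])

```text
time_s: 6.35
tcp_pos: [0.414, -0.0792, 0.24]
eef_rot: [-180.0, 0.0, -169.1]
contact_force: [0.0, -0.1, 1.0]
gripper_width: 0.0003
gripper_force: 0.0
```

Run:
```python
from h import *; import meas
c=cap('top'); save(c,'top2.png',s=1.42); meas.dial(c); s=telemetry.get_state(); print(s['time_s'],s['tcp_pos'],s['eef_rot'],s['joints'],s['gripper_width'])
```

```text
console [array([ 473.2, -318.3]), array([119.7, 140.7]), np.float64(10.9)]
white [341.1 239.2] 287 z 0.0705 ctr [ 535.3 -273.3   70.5] ang -83.4
white [377.7 271.4] 659 z 0.0705 ctr [ 453.9 -369.7   70.5] ang -37.5
white [355.9 247.8] 22 z 0.0705 ctr [ 513.8 -312.3   70.5] ang 15.8
white [360.4 258.1] 9 z 0.106 ctr [ 486.2 -316.7  106. ] ang 11.3
bar [array([ 473.2, -318.1]), array([45.7, 14.8]), np.float64(12.0)] [ 0.4729 -0.3177  0.105 ]
6.4 [ 0.41402966 -0.07968842  0.23985669] [-1.79996388e+02 -4.48117918e-03 -1.69215483e+02] [ 1.61673504e+01 -4.92140170e+00 -2.78076066e+01  3.44692350e-03
 -6.71185954e+01 -9.53841740e+01] 0.0006202639123859263
```

The dial now reads 12.0° against the console's 10.9°, so it stands at the zero mark. Next I'll turn and tilt the shut fingers for pushing.

Emit:
move_arm([
  [-1,0.0097,0.0198,0,0,0,9.74],
  [-1,0.0097,0.0198,0,0,0,9.74],
  [-1,0.0097,0.0198,0,0,0,9.74],
  [-1,0.0097,0.0198,0,0,0,9.74],
  [-1,0.0097,0.0198,0,0,0,9.74],
  [-1,0.0097,0.0198,0,0,0,9.74],
  [-1,0.0097,0.0198,0,0,0,9.74],
  [-1,0,0,-0.02,-1.41,-7.26,0],
  [-1,0,0,-0.02,-1.41,-7.26,0],
  [-1,0,0,-0.02,-1.41,-7.26,0],
  [-1,0,0,-0.02,-1.41,-7.26,0],
  [-1,0,0,-0.02,-1.41,-7.26,0],
  [-1,0,0,0,0,0,0],
  [-1,0,0,0,0,0,0],
])

```text
time_s: 8.15
tcp_pos: [0.5194, 0.0696, 0.2072]
eef_rot: [-149.5, -1.2, -102.1]
contact_force: [-0.0, -0.8, 0.2]
gripper_width: 0.0001
gripper_force: 0.0
```

```bash
cat >> h.py <<'E'
from scipy.spatial.transform import Rotation as Ro
U=np.array([.9816,-.1908]); L=np.array([.5895,.0385]); C,S=np.cos(np.radians(22)),np.sin(np.radians(22))
def tgt(s,h):
    x=s*C-h*S; return np.r_[L+U*x/1000,.085+(s*S+h*C)/1000]
def sh(p):
    x=((p[:2]-L)@U)*1000; z=(p[2]-.085)*1000; return x*C+z*S, z*C-x*S, (np.array([.1908,.9816])@(p[:2]-L))*1000
def st():
    s=telemetry.get_state(); R=Ro.from_euler('xyz',s['eef_rot'],degrees=True).as_matrix()
    print('t',s['time_s'],'tcp',s['tcp_pos'].round(4),'s,h,y',np.round(sh(s['tcp_pos']),1),'F',s['contact_force'].round(1),'w',round(s['gripper_width'],4),'j',s['joints'].round(0)); print('y',R[:,1].round(3),'z',R[:,2].round(3)); return s
E
python3 -c "
from h import *
s=st(); print(tgt(-115,8)-s['tcp_pos'], tgt(-18.3,8)-tgt(-115,8))"
```

```text
t 8.15 tcp [0.5194 0.0696 0.2072] s,h,y [-23.5 141.4  17.1] F [-0.  -0.8  0.2] w 0.0001 j [ 38.  -7. -58.  53. -30. -95.]
y [-0.845  0.17  -0.508] z [ 0.493 -0.124 -0.861]
[-0.03746606 -0.01017772 -0.1579118 ] [ 0.08800896 -0.01710688  0.03622446]
```

Joint 3 hit its limit, so that much tilt isn't reachable this close in. I'll start with the tool square to the floor (22°) and add tilt further uphill.

```bash
cat >> h.py <<'E'
def orient(t,mode):
    t=np.radians(t); u=np.r_[U,0]; k=np.array([0,0,1.]); z=np.sin(t)*u-np.cos(t)*k
    y={'push':-(np.cos(t)*u+np.sin(t)*k),'grip':np.r_[.1908,.9816,0]}[mode]
    return np.stack([np.cross(y,z),y,z],1)
def to(p,Rt,s=None):
    s=s or telemetry.get_state(); R=Ro.from_euler('xyz',s['eef_rot'],degrees=True)
    print('shift',(p-s['tcp_pos']).round(4),'turn',(Ro.from_matrix(Rt)*R.inv()).as_rotvec(degrees=True).round(2))
E
python3 -c "
from h import *
to(tgt(-118,60),orient(22,'push'));print(tgt(-118,4)-tgt(-118,60))"
```

```text
shift [-0.0593 -0.0059 -0.1108] turn [2.89 8.11 1.  ]
[ 0.02059197 -0.0040026  -0.0519223 ]
```

Emit:
move_arm([
  [-1,0,0,-0.02,1.45,4.05,0.5],
  [-1,0,0,-0.02,1.44,4.06,0.5],
  [-1,-0.0119,-0.0012,-0.0142,0,0,0],
  [-1,-0.0119,-0.0012,-0.0142,0,0,0],
  [-1,-0.0119,-0.0012,-0.0142,0,0,0],
  [-1,-0.0119,-0.0012,-0.0142,0,0,0],
  [-1,-0.0119,-0.0012,-0.0142,0,0,0],
  [-1,0,0,0,0,0,0],
  [-1,0,0,0,0,0,0],
])

```text
time_s: 9.28
tcp_pos: [0.4771, 0.0696, 0.123]
eef_rot: [-160.4, -0.2, -100.9]
contact_force: [0.8, -1.1, 0.4]
gripper_width: 0.0008
gripper_force: 0.0
```

```bash
python3 -c "
from h import *
st();to(tgt(-118,4),orient(22,'push'))"
```

```text
t 9.275 tcp [0.4771 0.0696 0.123 ] s,h,y [-93.5  78.8   9.1] F [ 0.8 -1.1  0.4] w 0.0008 j [ 40.  -2. -58.  37. -26. -83.]
y [-0.925  0.178 -0.335] z [ 0.329 -0.066 -0.942]
shift [ 0.0035 -0.0099 -0.0785] turn [-0.29 -2.4  -0.05]
```

Emit:
move_arm([
  [-1,0.002,-0.005,-0.01,0,0,0],
  [-1,0.0015,-0.005,-0.01,0,0,0],
  [-1,0,0,-0.01,0,0,0],
  [-1,0,0,-0.01,0,0,0],
  [-1,0,0,0,0,0,0],
])

```text
time_s: 9.9
tcp_pos: [0.4902, 0.061, 0.0965]
eef_rot: [-162.0, -0.3, -101.0]
contact_force: [-0.5, -0.2, 0.1]
gripper_width: 0.0001
gripper_force: 0.0
```

```bash
python3 -c "
from h import *
st();to(tgt(-118,4),orient(21,'push'))"
```

```text
t 9.9 tcp [0.4902 0.061  0.0965] s,h,y [-90.1  48.8   3.1] F [-0.5 -0.2  0.1] w 0.0001 j [ 36.   2. -58.  38. -22. -82.]
y [-0.934  0.18  -0.309] z [ 0.302 -0.065 -0.951]
shift [-0.0095 -0.0013 -0.052 ] turn [-0.24 -3.    0.04]
```

```bash
python3 -c "
from h import *
to(tgt(-108,32),orient(13,'push'));print(tgt(-108,7)-tgt(-108,32), tgt(-108,7))"
```

```text
shift [-0.0107 -0.0011 -0.0223] turn [1.29 4.85 0.02]
[ 0.00919285 -0.00178687 -0.0231796 ] [0.48863265 0.05810625 0.05103277]
```

Emit:
move_arm([
  [-1,0,0,0,0.65,2.42,0],
  [-1,0,0,0,0.64,2.43,0.02],
  [-1,-0.0053,-0.0005,-0.0111,0,0,0],
  [-1,-0.0054,-0.0006,-0.0112,0,0,0],
  [-1,0,0,0,0,0,0],
])

```text
time_s: 10.52
tcp_pos: [0.4787, 0.0596, 0.0744]
eef_rot: [-167.0, -0.0, -101.0]
contact_force: [-1.1, -1.0, -0.3]
gripper_width: 0.0002
gripper_force: 0.0
```

```bash
python3 -c "
from h import *
st();to(tgt(-108,7),orient(15,'push'))"
```

```text
t 10.525 tcp [0.4787 0.0596 0.0744] s,h,y [-108.6   32.4   -0.4] F [-1.1 -1.  -0.3] w 0.0002 j [ 37.   5. -53.  24. -25. -69.]
y [-0.957  0.185 -0.225] z [ 0.221 -0.043 -0.974]
shift [ 0.01   -0.0015 -0.0233] turn [-0.37 -1.97 -0.04]
```

Emit:
move_arm([
  [-1,0.003,-0.0005,-0.008,0,0,0],
  [-1,0.003,-0.0005,-0.008,0,0,0],
  [-1,0.004,-0.0005,-0.0073,-0.3,-2,0],
  [-1,0,0,0,-0.3,-2,0],
  [-1,0,0,0,0,0,0],
])

```text
time_s: 11.15
tcp_pos: [0.4972, 0.0589, 0.0637]
eef_rot: [-164.3, 0.2, -101.0]
contact_force: [-1.0, 0.7, -0.5]
gripper_width: 0.0002
gripper_force: 0.0
```

```bash
python3 -c "
from h import *
st();to(tgt(-108,7),orient(18,'push')); print('per10mm',tgt(10,0)-tgt(0,0))"
```

```text
t 11.15 tcp [0.4972 0.0589 0.0637] s,h,y [-95.6  15.6   2.4] F [-1.   0.7 -0.5] w 0.0002 j [ 33.   7. -58.  39. -17. -80.]
y [-0.945  0.185 -0.271] z [ 0.266 -0.049 -0.963]
shift [-0.0085 -0.0008 -0.0126] turn [-0.6  -2.23  0.01]
per10mm [ 0.00910124 -0.00176907  0.00374607]
```

Run:
```python
from h import *
to(tgt(-98,8),orient(13,'push'))
c=cap('scene');save(c,'sc2.png',(215,150,365,290),4)
```

```text
shift [ 0.0002 -0.0025 -0.008 ] turn [0.35 2.68 0.01]
```

View pics/sc2.png

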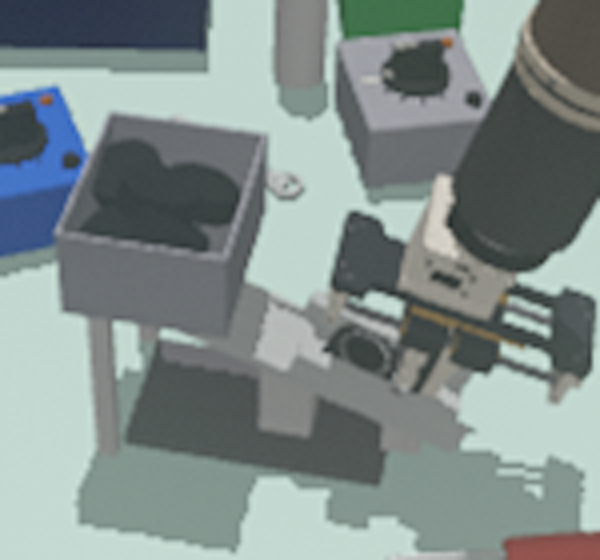

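The picture shows the shut fingers (425,370) inside the chute just below the cap (365,350), clear of the walls. I'll lower slightly and start the push.

Emit:
move_arm([
  [-1,0,-0.001,-0.001,0.2,1.4,0],
  [-1,0,-0.0015,-0.003,0.15,1.28,0],
  [-1,0,0,-0.004,0,0,0],
  [-1,0.0045,-0.0009,0.0019,0,0,0],
  [-1,0.0045,-0.0009,0.0019,0,0,0],
  [-1,0.0045,-0.0009,0.0019,0,0,0],
  [-1,0.0045,-0.0009,0.0019,0,0,0],
  [-1,0.0045,-0.0009,0.0019,0,0,0],
  [-1,0.0045,-0.0009,0.0019,0,0,0],
  [-1,0,0,0,0,0,0],
])

```text
time_s: 12.45
tcp_pos: [0.5251, 0.052, 0.0673]
eef_rot: [-167.0, 0.1, -101.0]
contact_force: [-0.7, 0.5, 0.2]
gripper_width: 0.0008
gripper_force: 0.0
```

Run:
```python
from h import *
st(); to(tgt(-40,8),orient(25,'push'))
```

```text
t 12.45 tcp [0.5251 0.052  0.0673] s,h,y [-67.6   8.2   1. ] F [-0.7  0.5  0.2] w 0.0008 j [ 32.  10. -48.  22. -24. -63.]
y [-0.956  0.186 -0.226] z [ 0.222 -0.042 -0.974]
shift [ 0.025  -0.0059  0.0101] turn [-2.340e+00 -1.172e+01 -1.000e-02]
```

Emit:
move_arm([
  [-1,0.005,-0.0012,0.002,-0.47,-2.34,0],
  [-1,0.005,-0.0012,0.002,-0.47,-2.34,0],
  [-1,0.005,-0.0012,0.002,-0.47,-2.34,0],
  [-1,0.005,-0.0012,0.002,-0.47,-2.34,0],
  [-1,0.005,-0.0011,0.0021,-0.46,-2.36,0],
  [-1,0,0,0,0,0,0],
])

```text
time_s: 13.2
tcp_pos: [0.5647, 0.0488, 0.1013]
eef_rot: [-157.5, -0.3, -101.1]
contact_force: [0.2, -1.1, -0.5]
gripper_width: 0.0003
gripper_force: 0.0
```

Run:
```python
from h import *
st(); to(tgt(-25,9),orient(35,'push'))
c=cap('scene');save(c,'sc3.png',(215,150,365,290),4)
```

```text
t 13.2 tcp [0.5647 0.0488 0.1013] s,h,y [-18.3  25.    5.4] F [ 0.2 -1.1 -0.5] w 0.0003 j [ 22.   7. -58.  64. -14. -94.]
y [-0.907  0.176 -0.383] z [ 0.375 -0.079 -0.924]
shift [-0.0013 -0.0053 -0.0174] turn [ -2.07 -12.29   0.17]
```

View pics/sc3.png

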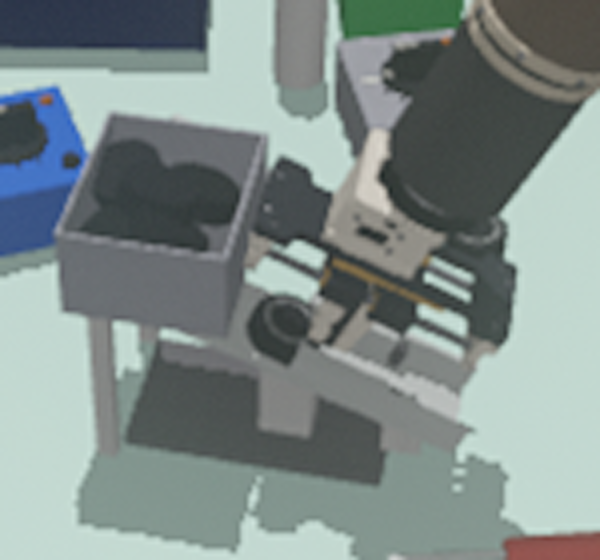

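The cap (280,325) now looks to be near the window. The arm ran into the joint 3 limit again and rose to h=25. I'll back off and measure the cap.

Emit:
move_arm([
  [-1,-0.012,0.0023,0.006,0.35,1.8,0],
  [-1,-0.012,0.0023,0.006,0.35,1.8,0],
  [-1,-0.012,0.0023,0.008,0.35,1.8,0],
  [-1,-0.012,0.0023,0.01,0.35,1.8,0],
  [-1,-0.012,0.0023,0.01,0.35,1.8,0],
  [-1,-0.012,0.0023,0.01,0.35,1.8,0],
  [-1,-0.012,0.0023,0.01,0.35,1.8,0],
  [-1,0,0,0,0,0,0],
])

```text
time_s: 14.25
tcp_pos: [0.4835, 0.0649, 0.1614]
eef_rot: [-169.9, -0.3, -101.0]
contact_force: [0.8, 0.5, -0.0]
gripper_width: 0.0007
gripper_force: 0.0
```

```bash
cat > capm.py <<'E'
from h import *
def run(c):
    P=cloud(c); g=(P[...,:2]-L)@U*1000; l=(P[...,:2]-L)@np.array([.1908,.9816])*1000; z=(P[...,2]-.085)*1000
    s=g*C+z*S; h=z*C-g*S; v=c['img'].max(2)
    m=(abs(l)<32)&(s>-120)&(s<70)&(h>14)&(h<24)&(v<75)
    n,lb,st_,ce=cv2.connectedComponentsWithStats(m.astype(np.uint8))
    for i in range(1,n):
        if st_[i,4]>40:
            k=lb==i; print('comp',st_[i],'s',s[k].min().round(1),s[k].max().round(1),'l',l[k].min().round(1),l[k].max().round(1),'h',np.median(h[k]).round(1))
if __name__=='__main__':
    st()
    for n in('top','scene'): c=cap(n); print(n); run(c)
E
python3 capm.py
```

```text
t 14.25 tcp [0.4835 0.0649 0.1614] s,h,y [-72.6 111.7   5.7] F [ 0.8  0.5 -0. ] w 0.0007 j [ 37.   0. -39.  11. -44. -55.]
y [-0.967  0.188 -0.175] z [ 0.171 -0.039 -0.985]
top
comp [212 202  22  21 277] s -12.0 37.9 l -26.5 26.7 h 20.0
scene
```

```bash
sed -i "s/'grip':np.r_\[.1908,.9816,0\]/'grip':-np.r_[.1908,.9816,0]/" h.py
python3 - <<'E'
from h import *
o=np.array([.01036,.0533,0])
to(tgt(-35,50)+o,orient(25,'grip')); print(tgt(-35,7)-tgt(-35,50), tgt(-7.5,7)-tgt(-35,7))
E
```

```text
shift [ 0.0664  0.0374 -0.0422] turn [-28.51  -6.07  86.1 ]
[ 0.01581169 -0.00307342 -0.03986891] [ 0.0250284  -0.00486493  0.01030168]
```

The cap is at s≈13, lying flat with its top at h=20. To finish the push clear of the hopper, I'll close across the chute and use a single finger in the slot.

Emit:
move_arm([
  [1,0,0.0037,0,-2.85,-0.61,8.61],
  [1,0,0.0037,0,-2.85,-0.61,8.61],
  [1,0,0.0037,0,-2.85,-0.61,8.61],
  [1,0,0.0037,0,-2.85,-0.61,8.61],
  [1,0,0.0037,0,-2.85,-0.61,8.61],
  [1,0,0.0037,0,-2.85,-0.61,8.61],
  [1,0,0.0037,0,-2.85,-0.61,8.61],
  [1,0,0.0037,0,-2.85,-0.61,8.61],
  [1,0,0.0037,0,-2.85,-0.61,8.61],
  [1,0,0.0037,0,-2.86,-0.58,8.61],
  [1,0.0221,0,-0.005,0,0,0],
  [1,0.0221,0,-0.005,0,0,0],
  [1,0.0221,0,-0.005,0,0,0],
  [1,0,0,0,0,0,0],
])

```text
time_s: 16.1
tcp_pos: [0.5521, 0.1014, 0.1481]
eef_rot: [179.8, -24.5, -11.0]
contact_force: [-0.7, 0.0, -0.1]
gripper_width: 0.0876
gripper_force: 0.0
```

Run:
```python
from h import *
o=np.array([.01036,.0533,0]);st()
to(tgt(-35,45)+o,orient(25,'grip')); print(tgt(-35,7)-tgt(-35,45))
```

```text
t 16.1 tcp [0.5521 0.1014 0.1481] s,h,y [-21.5  76.8  54.6] F [-0.7  0.  -0.1] w 0.0876 j [ 36.   2. -54.  49. -24.  -1.]
y [-0.192 -0.981  0.002] z [ 0.407 -0.082 -0.91 ]
shift [-0.0006 -0.0002 -0.0345] turn [ 0.04 -0.51  0.09]
[ 0.01397313 -0.00271605 -0.03523299]
```

Emit:
move_arm([
  [1,-0.0006,-0.0002,-0.0172,0,0,0],
  [1,0,0,-0.0173,0,0,0],
  [1,0.0046,-0.0009,-0.0117,0,0,0],
  [1,0.0046,-0.0009,-0.0117,0,0,0],
  [1,0.0047,-0.0009,-0.0118,0,0,0],
  [1,0,0,0,0,0,0],
])

```text
time_s: 16.85
tcp_pos: [0.5736, 0.1027, 0.0921]
eef_rot: [179.6, -23.5, -11.1]
contact_force: [-17.7, 3.2, 15.6]
gripper_width: 0.0874
gripper_force: 12.5
```

```bash
python3 capm.py
```

```text
t 16.85 tcp [0.5736 0.1027 0.0921] s,h,y [-23.1  17.   60. ] F [-17.7   3.2  15.6] w 0.0874 j [ 23.   9. -58.  76. -14. -18.]
y [-0.195 -0.981  0.006] z [ 0.391 -0.084 -0.917]
top
comp [212 202  21  19 263] s -9.2 39.1 l -26.4 27.0 h 20.0
scene
comp [283 226   9   8  49] s -2.4 25.6 l -15.4 14.5 h 19.1
```

```bash
cat > kin.py <<'E'
from h import *; from scipy.optimize import least_squares
D=[([.2394,-.6307,.2257],[0,0,-1],[20.586,.639]),([.41403,-.07969,.23986],[0,0,-1],[-4.921,-27.808]),
([.5194,.0696,.2072],[.493,-.124,-.861],[-7,-58]),([.4771,.0696,.123],[.329,-.066,-.942],[-2,-58]),([.4902,.061,.0965],[.302,-.065,-.951],[2,-58]),
([.4787,.0596,.0744],[.221,-.043,-.974],[5,-53]),([.5251,.052,.0673],[.222,-.042,-.974],[10,-48]),([.5647,.0488,.1013],[.375,-.079,-.924],[7,-58]),
([.4835,.0649,.1614],[.171,-.039,-.985],[0,-39]),([.5521,.1014,.1481],[.407,-.082,-.91],[2,-54]),([.5736,.1027,.0921],[.391,-.084,-.917],[9,-58])]
def fk(p,j):
    a,l1,l2,e,zs=p[:5]; q=np.radians(j[0]); f=np.radians(j[0]-j[1])
    return np.array([a+l1*np.sin(q)+l2*np.cos(f)+e*np.sin(f), zs+l1*np.cos(q)-l2*np.sin(f)+e*np.cos(f)])
def W(p,t,z):
    w=np.array(t)-p[5]*np.array(z); return np.array([np.sqrt(max(w[0]**2+w[1]**2-.19**2,1e-6)),w[2]])
res=least_squares(lambda p:np.concatenate([fk(p,j)-W(p,t,z) for t,z,j in D]+[(np.array(p)-[0.05,.45,.45,0,.4,.25])*.01]),[0.05,.45,.45,0,.4,.25],loss='soft_l1',f_scale=.005)
p=res.x
def ik(t,z):
    w=W(p,t,z); s=least_squares(lambda j:fk(p,j)-w,[5,-40],x_scale=10); return s.x.round(1),np.abs(s.fun).max().round(4)
if __name__=='__main__':
    print(p.round(3)); 
    for t,z,j in D: print(j,ik(t,z))
    for tl in (5,10,15,20,25,30,35,40,45):
        z=np.r_[np.sin(np.radians(tl))*U,-np.cos(np.radians(tl))]; o=np.r_[.01036,.0533,0]
        print(tl,'push',ik(tgt(-30,7)+o,z)[0],ik(tgt(-8,7)+o,z)[0],ik(tgt(-30,7)-o,z)[0],'grip',[ik(tgt(28,9)-k*z,z)[0] for k in(0,.03,.06)], 's15',ik(tgt(15,9),z)[0])
E
python3 kin.py
```

```text
[ 0.047  0.691  0.389 -0.02   0.36   0.635]
[20.586, 0.639] (array([20.3,  1.1]), np.float64(0.0))
[-4.921, -27.808] (array([ -1.5, -25.3]), np.float64(0.0))
[-7, -58] (array([-12.4, -55.5]), np.float64(0.0))
[-2, -58] (array([ -3. , -57.6]), np.float64(0.0))
[2, -58] (array([  2.8, -58.1]), np.float64(0.0))
[5, -53] (array([  6.8, -55.2]), np.float64(0.0))
[10, -48] (array([ 10.9, -51. ]), np.float64(0.0))
[7, -58] (array([  6.9, -56.8]), np.float64(0.0))
[0, -39] (array([  0.2, -39.5]), np.float64(0.0))
[2, -54] (array([  0.8, -52.7]), np.float64(0.0))
[9, -58] (array([ 10.4, -56.3]), np.float64(0.0))
5 push [ 17.2 -31.8] [ 17.9 -28.7] [ 15.1 -35.7] grip [array([ 17.7, -25.6]), array([ 15.6, -23.1]), array([ 13.7, -20.5])] s15 [ 17.2 -27.5]
10 push [ 14.5 -38.6] [ 15.  -35.5] [ 12.1 -42.8] grip [array([ 14.6, -32.7]), array([ 12. , -30.4]), array([  9.6, -27.8])] s15 [ 14.1 -34.6]
15 push [ 12.5 -45.6] [ 12.8 -42.6] [  9.7 -50.4] grip [array([ 11.9, -40. ]), array([  8.8, -37.7]), array([  6. , -35.3])] s15 [ 11.6 -41.8]
20 push [ 11.5 -53.1] [ 11.5 -50. ] [  8.4 -58.9] grip [array([ 10.1, -47.6]), array([  6.3, -45.4]), array([  2.8, -43. ])] s15 [  9.8 -49.5]
25 push [ 12.3 -61.5] [ 11.8 -58.1] [  9.6 -69.1] grip [array([  9.5, -55.9]), array([  4.7, -53.6]), array([  0.3, -51.2])] s15 [  9.5 -57.9]
30 push [ 17.3 -72.1] [ 15.1 -67.7] [ 21.3 -87. ] grip [array([ 11.3, -65.6]), array([  5., -63.]), array([ -0.9, -60.2])] s15 [ 12.  -68.1]
35 push [ 31.2 -87. ] [ 33.5 -87. ] [  4.7 -87. ] grip [array([ 23.6, -82.2]), array([ 11. , -76.1]), array([  1.2, -71.5])] s15 [ 27.9 -87. ]
40 push [ 27.2 -87. ] [ 30. -87.] [-12.5 -87. ] grip [array([ 23.1, -87. ]), array([ 16., -87.]), array([  9., -87.])] s15 [ 20.1 -87. ]
45 push [ 23.2 -87. ] [ 26.6 -87. ] [-15.1 -87. ] grip [array([ 11.8, -87. ]), array([ -1., -87.]), array([-11., -87.])] s15 [  5.5 -87. ]
```

The measured poses fit a simple kinematic model fairly well. I'll fit the whole chain, wrist offset included, so I can plan reachable tilts.

```bash
cat > kin2.py <<'E'
from h import *; from scipy.optimize import least_squares
D=[([.2394,-.6307,.2257],[0,0,-1],[-52.7,20.586,.639,0,-70.1,-16.5]),([.41403,-.07969,.23986],[0,0,-1],[16.17,-4.921,-27.808,0,-67.12,-95.4]),
([.5194,.0696,.2072],[.493,-.124,-.861],[38,-7,-58,53,-30,-95]),([.4771,.0696,.123],[.329,-.066,-.942],[40,-2,-58,37,-26,-83]),([.4902,.061,.0965],[.302,-.065,-.951],[36,2,-58,38,-22,-82]),
([.4787,.0596,.0744],[.221,-.043,-.974],[37,5,-53,24,-25,-69]),([.5251,.052,.0673],[.222,-.042,-.974],[32,10,-48,22,-24,-63]),([.5647,.0488,.1013],[.375,-.079,-.924],[22,7,-58,64,-14,-94]),
([.4835,.0649,.1614],[.171,-.039,-.985],[37,0,-39,11,-44,-55]),([.5521,.1014,.1481],[.407,-.082,-.91],[36,2,-54,49,-24,-1]),([.5736,.1027,.0921],[.391,-.084,-.917],[23,9,-58,76,-14,-18])]
X,Y,Z=np.eye(3)
rv=lambda ax,a:Ro.from_rotvec(np.array(ax)*np.radians(a)).as_matrix()
def fk(p,j,s4=1):
    a,l1,l2,e,zs,b,d,b1=p
    A=rv(Z,j[0]); f=j[1]-j[2]
    F=A@rv(Y,f)                       # forearm frame: x along the forearm
    o=A@np.array([a+l1*np.sin(np.radians(j[1])),b1,zs+l1*np.cos(np.radians(j[1]))])+F@np.array([l2,0,e])
    G=F@rv(X,s4*j[3]); o=o+G@np.array([0,b,0]); z=G@rv(Y,-j[4])@X
    return o+d*z,z
def fit(s4):
    f=lambda p:np.concatenate([np.r_[fk(p,j,s4)[0]-t,.3*(fk(p,j,s4)[1]-z)] for t,z,j in D]+[.003*(p-p0)])
    p0=np.array([0.05,.5,.5,0,.35,-.1,.25,-.1]); return least_squares(f,p0,loss='soft_l1',f_scale=.01)
R=[fit(1),fit(-1)]; s4=1 if R[0].cost<R[1].cost else -1; p=min(R,key=lambda r:r.cost).x
lo=np.array([-176,-82,-58.2,-173.8,-174.7,-.2]);
def ik(t,z):
    out=[]; rng=np.random.default_rng(0)
    for k in range(14):
        x0=np.array([rng.uniform(-60,60),rng.uniform(-30,40),rng.uniform(-58,20),rng.uniform(-170,95),rng.uniform(-150,-5)])
        r=least_squares(lambda j:np.r_[fk(p,j,s4)[0]-t,.3*(fk(p,j,s4)[1]-z)],x0,x_scale=20.,bounds=([-176,-82,-58.2,-173.8,-174.7],[176,121,71.7,95.5,-.2]))
        if r.cost<1e-6 and not any(np.abs(r.x-q).max()<3 for q in out): out.append(r.x.round(0))
    return [list(map(int,q)) for q in out]
if __name__=='__main__':
    print([r.cost for r in R],s4,p.round(3))
    for t,z,j in D: P,q=fk(p,j,s4); print(np.round((P-t)*1000,0),np.round(q-z,2))
    for tl in (15,30,37):
        z=np.r_[np.sin(np.radians(tl))*U,-np.cos(np.radians(tl))]
        print(tl,'grip28',ik(tgt(28,9),z),'back60',ik(tgt(28,9)-.06*z,z),'push',ik(tgt(-20,8),z))
E
python3 kin2.py
```

```text
[np.float64(0.021476084960750243), np.float64(7.653640360275945e-05)] -1 [-0.007  0.608  0.47  -0.003  0.197 -0.196  0.379  0.004]
[-0. -1. -1.] [-0.  0.  0.]
[-2. -1. -1.] [-0. -0.  0.]
[ 0. -0. -2.] [-0.  0. -0.]
[0. 1. 0.] [0. 0. 0.]
[-2. -1.  0.] [0. 0. 0.]
[0. 0. 2.] [ 0. -0.  0.]
[-2. -3. -2.] [-0. -0. -0.]
[-0.  2. -3.] [-0. -0. -0.]
[3. 3. 3.] [0.01 0.01 0.  ]
[0. 2. 5.] [0.01 0.   0.  ]
[ 1. -3. -1.] [ 0. -0.  0.]
15 grip28 [[26, 13, -36, 18, -30]] back60 [[28, 8, -33, 15, -38]] push [[29, 11, -44, 23, -25]]
30 grip28 [] back60 [] push []
37 grip28 [] back60 [] push []
```

```bash
cat > q.py <<'E'
import kin2; from kin2 import *
def ik2(t,z,n=30,j3=-58.2):
    out=[]; rng=np.random.default_rng(1)
    for k in range(n):
        x0=np.array([rng.uniform(-90,90),rng.uniform(-60,100),rng.uniform(-58,60),rng.uniform(-170,95),rng.uniform(-170,-5)])
        r=least_squares(lambda j:np.r_[fk(p,j,s4)[0]-t,.3*(fk(p,j,s4)[1]-z)],x0,x_scale=20.,bounds=([-176,-82,j3,-173.8,-174.7],[176,121,71.7,95.5,-.2]),max_nfev=60)
        if r.cost<1e-6 and not any(np.abs(r.x-q).max()<3 for q in out): out.append(r.x.round(0))
    return [list(map(int,q)) for q in out]
for tl in (22,26,30,36):
  for az in (-35,-11,15,40):
    a=np.radians(az); z=np.r_[np.sin(np.radians(tl))*np.array([np.cos(a),np.sin(a)]),-np.cos(np.radians(tl))]
    print(tl,az,ik2(tgt(28,9),z))
z=np.r_[.5*U,-.866]; print('nolimit',ik2(tgt(28,9),z,40,-120))
E
time timeout 500 python3 q.py
```

```text
22 -35 [[28, 13, -46, 45, -28]]
22 -11 [[22, 11, -50, 49, -16]]
22 15 [[23, 11, -39, 10, -19]]
22 40 [[15, 13, -24, -17, -34]]
26 -35 [[26, 12, -51, 62, -26]]
26 -11 []
26 15 [[22, 10, -47, 22, -8]]
26 40 [[13, 13, -24, -23, -32]]
30 -35 [[21, 12, -55, 79, -25]]
30 -11 []
30 15 []
30 40 [[10, 13, -24, -30, -31]]
36 -35 []
36 -11 []
36 15 []
36 40 [[4, 13, -23, -42, -31]]
nolimit []
real	0m17.888s
user	0m18.446s
sys	0m0.073s
```

```bash
cat > q2.py <<'E'
import kin2; from kin2 import *
def ik3(t,z,n=60,seed=1):
    out=[]; rng=np.random.default_rng(seed)
    for k in range(n):
        x0=np.array([rng.uniform(-60,60),rng.uniform(-20,40),rng.uniform(-58,0),rng.uniform(-170,95),rng.uniform(-90,-2)])
        r=least_squares(lambda j:np.r_[fk(p,j,s4)[0]-t,.3*(fk(p,j,s4)[1]-z)],x0,x_scale=20.,bounds=([-176,-82,-58.2,-173.8,-174.7],[176,121,71.7,95.5,-.2]),max_nfev=150)
        if r.cost<1e-6 and not any(np.abs(r.x-q).max()<3 for q in out): out.append(r.x.round(0))
    return [list(map(int,q)) for q in out]
def zz(tl,az):
    a=np.radians(az); return np.r_[np.sin(np.radians(tl))*np.array([np.cos(a),np.sin(a)]),-np.cos(np.radians(tl))]
if __name__=='__main__':
  for tl in (30,37,45):
    for az in (-11,0,10,20,30): print(tl,az,ik3(tgt(28,9),zz(tl,az)))
E
timeout 550 python3 q2.py
```

```text
30 -11 []
30 0 []
30 10 []
30 20 [[22, 10, -45, 9, -6], [20, 9, -50, 25, 0]]
30 30 [[16, 11, -30, -20, -21]]
37 -11 []
37 0 []
37 10 []
37 20 []
37 30 [[10, 10, -28, -37, -20]]
45 -11 [[-12, 9, -37, -141, -1], [-15, 9, -40, -148, -5]]
45 0 []
45 10 []
45 20 [[8, 9, -31, -55, -10]]
45 30 [[-1, 11, -26, -61, -25]]
```

Emit:
move_arm([
  [1,-0.004,0,0.008,0.4,2.1,0],
  [1,-0.004,0,0.012,0.4,2.1,0],
  [1,0,0,0.012,0.4,2.1,0],
  [1,0,0,0.01,0.4,2.1,0],
  [1,0,0,0,0,0,0],
])

```text
time_s: 17.58
tcp_pos: [0.5758, 0.0998, 0.1339]
eef_rot: [179.3, -16.8, -11.2]
contact_force: [0.4, 0.2, -0.6]
gripper_width: 0.0876
gripper_force: 0.0
```

```bash
python3 - <<'E'
from h import *
o=np.array([.01036,.0533,0]);st()
to(tgt(-34,40)+o,orient(15,'grip')); print(tgt(-34,8)-tgt(-34,40), tgt(-15,8)-tgt(-34,8))
from q2 import *
print('pushL',ik3(tgt(-34,40)+o,zz(15,-11),15),ik3(tgt(-34,8)+o,zz(15,-11),15),ik3(tgt(-15,8)+o,zz(15,-11),15))
for t in(22,24):
  z=zz(t,-11); print(t,[ik3(tgt(s,h)-d*z,z,15) for s,h,d in((22,9,0),(22,9,.03),(22,9,.06),(22,9,.1))])
E
python3 capm.py
```

```text
t 17.575 tcp [0.5758 0.0998 0.1339] s,h,y [-5.  54.8 57.6] F [ 0.4  0.2 -0.6] w 0.0876 j [ 36.   9. -40.  24. -32.  23.]
y [-0.197 -0.98   0.011] z [ 0.282 -0.067 -0.957]
shift [-0.0216  0.0008 -0.0245] turn [0.97 1.67 0.33]
[ 0.01176684 -0.0022872  -0.02966988] [ 0.01729235 -0.00336123  0.00711753]
pushL [[37, 9, -42, 22, -30]] [[35, 12, -44, 26, -25]] [[34, 13, -41, 24, -27]]
22 [[[22, 10, -52, 52, -15]], [[27, 7, -48, 40, -21]], [[29, 4, -46, 33, -26]], [[32, 1, -43, 28, -33]]]
24 [[[14, 9, -56, 76, -10]], [[24, 6, -53, 52, -17]], [[28, 3, -50, 41, -23]], [[32, 0, -47, 34, -30]]]
t 17.575 tcp [0.5758 0.0998 0.1339] s,h,y [-5.  54.8 57.6] F [ 0.4  0.2 -0.6] w 0.0876 j [ 36.   9. -40.  24. -32.  23.]
y [-0.197 -0.98   0.011] z [ 0.282 -0.067 -0.957]
top
comp [213 202  21  16 182] s 4.5 40.1 l -28.3 24.7 h 19.7
scene
```

Emit:
move_arm([
  [1,-0.0108,0.0004,0,0.48,0.83,0.16],
  [1,-0.0108,0.0004,-0.0045,0.49,0.84,0.17],
  [1,0,0,-0.01,0,0,0],
  [1,0,0,-0.01,0,0,0],
  [1,0.003,-0.0006,-0.0075,0,0,0],
  [1,0.003,-0.0006,-0.0075,0,0,0],
  [1,0.003,-0.0006,-0.0075,0,0,0],
  [1,0.0028,-0.0005,-0.0072,0,0,0],
  [1,0,0,0,0,0,0],
])

```text
time_s: 18.8
tcp_pos: [0.5653, 0.0966, 0.0782]
eef_rot: [179.8, -14.9, -11.0]
contact_force: [0.1, -0.4, 0.3]
gripper_width: 0.0878
gripper_force: 0.0
```

Run:
```python
from h import *
o=np.array([.01036,.0533,0]);st()
to(tgt(-14,8)+o,orient(15,'grip'))
```

```text
t 18.8 tcp [0.5653 0.0966 0.0782] s,h,y [-34.9   6.7  52.4] F [ 0.1 -0.4  0.3] w 0.0878 j [ 35.  12. -45.  26. -25.  21.]
y [-0.192 -0.981  0.003] z [ 0.251 -0.052 -0.966]
shift [ 0.0189 -0.0017  0.009 ] turn [ 0.14 -0.16  0.04]
```

Emit:
move_arm([
  [1,0.0031,-0.0003,0.0015,0,0,0],
  [1,0.0031,-0.0003,0.0015,0,0,0],
  [1,0.0031,-0.0003,0.0015,0,0,0],
  [1,0.0032,-0.0003,0.0015,0,0,0],
  [1,0.0032,-0.0003,0.0015,0,0,0],
  [1,0.0032,-0.0002,0.0015,0,0,0],
  [1,0,0,0,0,0,0],
])

```text
time_s: 19.68
tcp_pos: [0.5847, 0.0954, 0.0881]
eef_rot: [179.9, -14.9, -11.0]
contact_force: [0.2, 0.1, -0.0]
gripper_width: 0.0875
gripper_force: 0.0
```

Run:
```python
from h import *
import capm
st(); c=cap('top'); capm.run(c); P=cloud(c); save(c,'t4.png',(190,150,290,240),6)
```

```text
t 19.675 tcp [0.5847 0.0954 0.0881] s,h,y [-13.3   8.7  54.9] F [ 0.2  0.1 -0. ] w 0.0875 j [ 34.  13. -41.  24. -27.  25.]
y [-0.191 -0.982  0.002] z [ 0.253 -0.051 -0.966]
comp [213 197  22  17 230] s 10.6 50.9 l -27.6 25.9 h 19.8
```

View pics/t4.png

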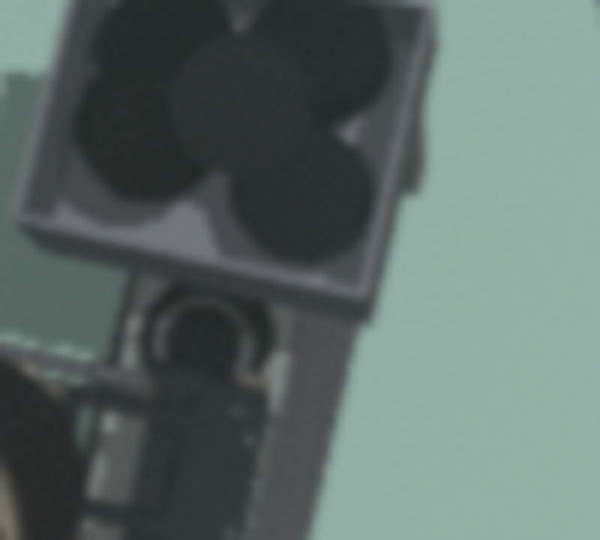

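The cap's far edge now reads s≈51, so its centre is at about 24: free of the lips, with the ring visible at (205,340). I'll retract and line up for the grip.

Emit:
move_arm([
  [1,-0.0036,0.0007,-0.0015,0,0,0],
  [1,-0.0036,0.0007,-0.0015,0,0,0],
  [1,-0.005,0.001,0.014,0,0,0],
  [1,-0.005,0.001,0.014,0,0,0],
  [1,-0.005,0.001,0.018,0,0,0],
  [1,0,-0.0135,0.018,0,0,0],
  [1,0,-0.0135,0.01,0,0,0],
  [1,0,-0.0135,0,0,0,0],
  [1,0,-0.0135,0,0,0,0],
  [1,0,0,0,0,0,0],
])

```text
time_s: 20.98
tcp_pos: [0.5616, 0.0445, 0.1582]
eef_rot: [179.8, -14.9, -11.1]
contact_force: [0.1, -0.9, 0.2]
gripper_width: 0.0873
gripper_force: 0.0
```

Run:
```python
from h import *
import capm
s=st(); R=orient(23,'grip'); to(tgt(22,9)-.06*R[:,2],R); print(.06*R[:,2]); capm.run(cap('top'))
```

```text
t 20.975 tcp [0.5616 0.0445 0.1582] s,h,y [ 1.  78.6  0.5] F [ 0.1 -0.9  0.2] w 0.0873 j [ 31.   5. -37.  17. -37.  36.]
y [-0.193 -0.981  0.003] z [ 0.251 -0.052 -0.967]
shift [ 0.0216 -0.0047 -0.0014] turn [-1.41 -8.01  0.11]
[ 0.0230125  -0.00447309 -0.05523029]
comp [213 197  22  21 295] s 0.5 50.6 l -27.3 26.1 h 19.9
```

Emit:
move_arm([
  [1,0,0,0,-0.7,-4,0.05],
  [1,0.0108,-0.0024,-0.0007,-0.71,-4.01,0.06],
  [1,0.0108,-0.0023,-0.0007,0,0,0],
  [1,0.0038,-0.0007,-0.0092,0,0,0],
  [1,0.0038,-0.0007,-0.0092,0,0,0],
  [1,0.0038,-0.0007,-0.0092,0,0,0],
  [1,0,0,0,0,0,0],
])

```text
time_s: 21.9
tcp_pos: [0.5958, 0.0383, 0.1293]
eef_rot: [180.0, -23.0, -11.0]
contact_force: [-0.1, 0.2, -1.3]
gripper_width: 0.088
gripper_force: 0.0
```

Run:
```python
from h import *
s=st(); R=orient(22.5,'grip'); to(tgt(22,9.5),R)
```

```text
t 21.9 tcp [0.5958 0.0383 0.1293] s,h,y [22.4 38.7  1. ] F [-0.1  0.2 -1.3] w 0.088 j [ 25.   7. -51.  46. -19.  12.]
y [-0.19  -0.982  0.001] z [ 0.383 -0.075 -0.921]
shift [ 0.0102 -0.003  -0.0273] turn [ 0.12  0.47 -0.02]
```

Emit:
move_arm([
  [1,0.0034,-0.001,-0.0091,0.06,0.24,0],
  [1,0.0034,-0.001,-0.0091,0.06,0.23,0],
  [1,0.0017,-0.0005,-0.0045,0,0,0],
  [1,0.0017,-0.0005,-0.0046,0,0,0],
  [1,0,0,0,0,0,0],
], force=15)

```text
time_s: 22.52
tcp_pos: [0.606, 0.0353, 0.1029]
eef_rot: [-180.0, -22.6, -11.0]
contact_force: [0.1, 0.1, -0.3]
gripper_width: 0.0875
gripper_force: 0.0
```

Run:
```python
from h import *
s=st()
```

```text
t 22.525 tcp [0.606  0.0353 0.1029] s,h,y [22.3 10.3 -0. ] F [ 0.1  0.1 -0.3] w 0.0875 j [ 20.  10. -53.  58. -14.   4.]
y [-0.19  -0.982 -0.   ] z [ 0.377 -0.073 -0.923]
```

Well placed, with no contact. Closing.

Emit:
move_arm([
  [-1,0,0,0,0,0,0],
  [-1,0,0,0,0,0,0],
  [-1,0,0,0,0,0,0],
  [-1,0,0,0,0,0,0],
  [-1,0,0,0,0,0,0],
  [-1,0,0,0,0,0,0],
], force=15)

```text
time_s: 23.28
tcp_pos: [0.6054, 0.036, 0.1028]
eef_rot: [-179.9, -22.6, -10.9]
contact_force: [-2.2, 0.8, 2.8]
gripper_width: 0.0553
gripper_force: 15.0
```

Run:
```python
from h import *
import capm
s=st(); capm.run(cap('top'))
```

```text
t 23.275 tcp [0.6054 0.036  0.1028] s,h,y [21.6 10.5  0.6] F [-2.2  0.8  2.8] w 0.0553 j [ 20.  10. -53.  58. -14.   4.]
y [-0.189 -0.982 -0.001] z [ 0.377 -0.072 -0.923]
comp [214 197  20  10 115] s 32.8 49.9 l -22.9 25.8 h 20.1
```

Emit:
move_arm([
  [-1,-0.0023,0.0004,0.0055,0,0,0],
  [-1,-0.0023,0.0004,0.0055,0,0,0],
  [-1,-0.0023,0.0004,0.0055,0,0,0],
  [-1,-0.003,0.0006,0.0074,0,0,0],
  [-1,-0.0038,0.0007,0.0092,0,0,0],
  [-1,-0.0038,0.0007,0.0092,0,0,0],
  [-1,-0.0057,0.0011,0.0138,0,0,0],
  [-1,-0.0057,0.0011,0.0138,0,0,0],
  [-1,-0.0057,0.0011,0.0138,0,0,0],
  [-1,-0.0057,0.0011,0.0138,0,0,0],
  [-1,0,0,0,0,0,0],
])

```text
time_s: 24.7
tcp_pos: [0.5653, 0.044, 0.2011]
eef_rot: [-179.8, -22.7, -11.0]
contact_force: [0.0, -0.3, -0.6]
gripper_width: 0.0552
gripper_force: 15.0
```

Run:
```python
from h import *
s=st(); c=cap('scene');save(c,'sc5.png',(215,120,365,260),4)
# target on pan: cap level => tool tilt ~0.5deg; choose tool down, closing dir kept
to(np.array([.4722,.3125,.2]),orient(0,'grip'))
```

```text
t 24.7 tcp [0.5653 0.044  0.2011] s,h,y [ 20.5 116.9   0.8] F [ 0.  -0.3 -0.6] w 0.0552 j [ 33.  -1. -44.  29. -33.  24.]
y [-0.189 -0.982 -0.003] z [ 0.379 -0.071 -0.923]
shift [-0.0929  0.2688 -0.0003] turn [ 4.2  22.21 -0.07]
```

View pics/sc5.png

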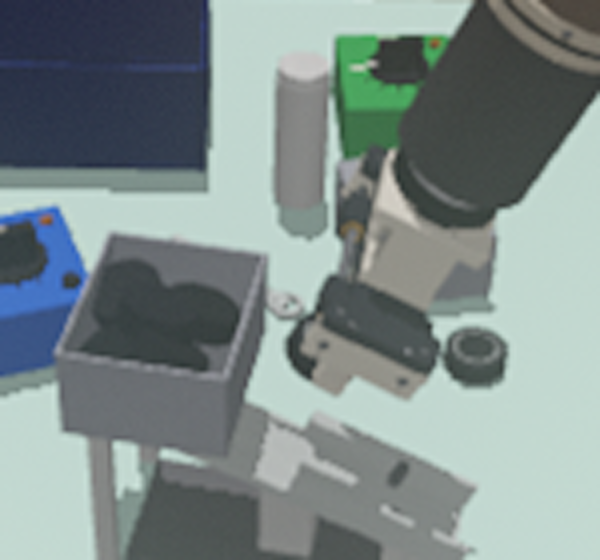

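The cap is in the fingers (300,345), clear of the hopper, and the chute is empty. I'll carry it to above the pan and level it.

Emit:
move_arm([
  [-1,-0.005,0.012,0,0.34,1.8,0],
  [-1,-0.0082,0.0232,0,0.34,1.8,0],
  [-1,-0.0082,0.0234,0,0.34,1.8,0],
  [-1,-0.0082,0.0234,0,0.34,1.8,0],
  [-1,-0.0082,0.0234,0,0.34,1.8,0],
  [-1,-0.0082,0.0234,0,0.34,1.8,0],
  [-1,-0.0082,0.0234,0,0.34,1.8,0],
  [-1,-0.0082,0.0234,0,0.34,1.8,0],
  [-1,-0.0082,0.0234,0,0.34,1.8,0],
  [-1,-0.0082,0.0234,0,0.34,1.8,0],
  [-1,-0.0082,0.0234,0,0.34,1.8,0],
  [-1,-0.0086,0.0232,0,0.34,1.8,0],
  [-1,0,0,-0.03,0,0,0],
  [-1,0,0,-0.03,0,0,0],
  [-1,0,0,-0.02,0,0,0],
  [-1,0,0,0,0,0,0],
])

```text
time_s: 26.75
tcp_pos: [0.4687, 0.311, 0.1176]
eef_rot: [179.7, -0.5, -11.0]
contact_force: [0.9, -0.2, -0.1]
gripper_width: 0.0559
gripper_force: 15.0
```

Run:
```python
from h import *
s=st(); to(np.array([.4697,.313,.0725]),orient(.6,'grip'))
c=cap('top');P=cloud(c)
m=(abs(P[...,0]-.472)<.04)&(abs(P[...,1]-.3125)<.04)&(P[...,2]>.11)&(P[...,2]<.145)
q=P[m]; print(m.sum(), q.mean(0) if m.sum() else 0)
c=cap('scene');save(c,'sc6.png',(290,240,390,370),4.5)
```

```text
t 26.75 tcp [0.4687 0.311  0.1176] s,h,y [-145.9   94.1  244.4] F [ 0.9 -0.2 -0.1] w 0.0559 j [ 54.  15. -22.   1. -52.  25.]
y [-0.19  -0.982  0.005] z [ 0.007 -0.007 -1.   ]
shift [ 0.001   0.002  -0.0451] turn [ 0.26 -0.19 -0.03]
79 [0.46863354 0.31372819 0.12686242]
```

View pics/sc6.png

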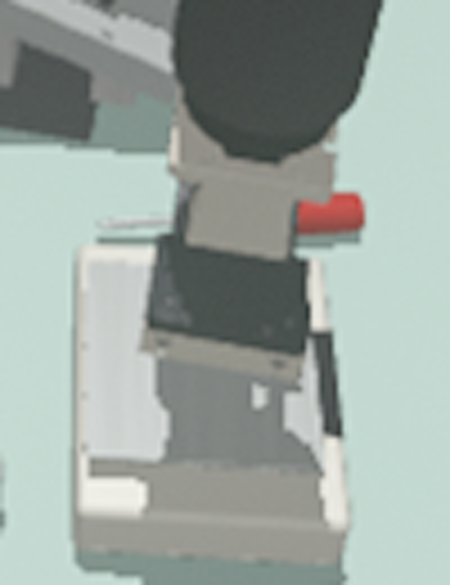

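The gripper is over the pan at 0.0559 m opening, so it still holds the cap, though the carriage hides it from this view. Descending, slowly at the end.

Emit:
move_arm([
  [-1,0.0005,0.001,-0.012,0.13,-0.1,0],
  [-1,0.0005,0.001,-0.012,0.13,-0.1,0],
  [-1,0,0,-0.01,0,0,0],
  [-1,0,0,-0.005,0,0,0],
  [-1,0,0,-0.003,0,0,0],
  [-1,0,0,-0.002,0,0,0],
  [-1,0,0,0,0,0,0],
])

```text
time_s: 27.72
tcp_pos: [0.4705, 0.3146, 0.0762]
eef_rot: [-179.7, -0.7, -10.9]
contact_force: [-0.3, -0.0, -0.2]
gripper_width: 0.055
gripper_force: 15.0
```

Emit:
move_arm([
  [-1,0,0,-0.0008,0,0,0],
  [-1,0,0,-0.0008,0,0,0],
  [-1,0,0,0,0,0,0],
])

```text
time_s: 28.1
tcp_pos: [0.4704, 0.3145, 0.0746]
eef_rot: [-179.7, -0.7, -10.9]
contact_force: [-0.2, 0.1, 0.0]
gripper_width: 0.0553
gripper_force: 15.0
```

Emit:
move_arm([
  [-1,0,-0.0005,-0.0008,0,0,0],
  [-1,0,-0.0005,-0.0008,0,0,0],
  [-1,0,0,-0.0008,0,0,0],
  [-1,0,0,0,0,0,0],
])

```text
time_s: 28.6
tcp_pos: [0.4704, 0.3135, 0.0721]
eef_rot: [-179.7, -0.7, -10.9]
contact_force: [0.1, 0.8, 0.3]
gripper_width: 0.0554
gripper_force: 15.0
```

Emit:
move_arm([
  [-1,0,0,-0.0007,0,0,0],
  [-1,0,0,-0.0007,0,0,0],
  [-1,0,0,0,0,0,0],
])

```text
time_s: 28.98
tcp_pos: [0.4704, 0.3135, 0.0707]
eef_rot: [-179.7, -0.7, -10.9]
contact_force: [-0.2, -0.2, -0.7]
gripper_width: 0.0553
gripper_force: 15.0
```

Emit:
move_arm([
  [-1,0,0,-0.0007,0,0,0],
  [-1,0,0,-0.0007,0,0,0],
  [-1,0,0,0,0,0,0],
])

```text
time_s: 29.35
tcp_pos: [0.4705, 0.3135, 0.0705]
eef_rot: [-179.7, -0.8, -10.9]
contact_force: [-4.5, -1.0, 10.6]
gripper_width: 0.055
gripper_force: 15.0
```

Contact at the expected height. Releasing and lifting away.

Emit:
move_arm([
  [-1,0,0,0.0007,0,0,0],
  [0.5,0,0,0,0,0,0],
  [0.5,0,0,0,0,0,0],
  [1,0,0,0,0,0,0],
  [1,0,0,0,0,0,0],
  [1,0,0,0.01,0,0,0],
  [1,0,0,0.03,0,0,0],
  [1,0,0,0.04,0,0,0],
  [1,-0.01,-0.03,0.04,0,0,0],
  [1,-0.02,-0.05,0.03,0,0,0],
  [1,-0.02,-0.05,0.02,0,0,0],
  [1,0,-0.05,0,0,0,0],
  [1,0,-0.05,0,0,0,0],
  [1,0,0,0,0,0,0],
  [1,0,0,0,0,0,0],
])

```text
time_s: 31.22
tcp_pos: [0.4207, 0.0835, 0.2408]
eef_rot: [-179.7, -0.8, -11.0]
contact_force: [0.1, 0.1, 0.3]
gripper_width: 0.0877
gripper_force: 0.0
```

Run:
```python
from h import *; import meas
s=st(); c=cap('top'); save(c,'top9.png',s=1.42); P=cloud(c)
m=(P[...,2]>.072)&(P[...,2]<.09)&(abs(P[...,0]-.472)<.06)&(abs(P[...,1]-.3125)<.06); q=P[m]
print('cap',m.sum(),cv2.minEnclosingCircle((q[:,:2]*1000).astype(np.float32)),q.mean(0).round(4),q[:,2].std().round(4),np.linalg.lstsq(np.c_[q[:,:2],np.ones(len(q))],q[:,2],rcond=None)[0][:2].round(3))
meas.dial(c)
for b in((130,175,165,205),(285,265,315,295)):
    k=np.zeros_like(m);k[b[1]:b[3],b[0]:b[2]]=1;k&=(P[...,2]>.012)&(P[...,2]<.03);print(P[k].mean(0).round(4))
```

```text
t 31.225 tcp [0.4207 0.0835 0.2408] s,h,y [-103.3  209.7   12. ] F [0.1 0.1 0.3] w 0.0877 j [ 38.  -5. -28.   0. -66.  41.]
y [-0.19  -0.982 -0.006] z [ 0.015  0.003 -1.   ]
cap 371 ((476.0247802734375, 312.1102600097656), 28.328073501586914) [0.4762 0.3118 0.0795] 0.0024 [-0.008  0.003]
console [array([ 473.2, -318.4]), array([119.5, 140.3]), np.float64(10.8)]
white [340.9 239.1] 278 z 0.0705 ctr [ 535.5 -272.6   70.5] ang -83.5
white [378.2 271.2] 642 z 0.0705 ctr [ 454.7 -370.8   70.5] ang -36.0
white [355.6 247.4] 14 z 0.0705 ctr [ 514.6 -311.6   70.5] ang 16.6
white [360.3 257.5] 6 z 0.106 ctr [ 487.7 -316.4  106. ] ang 13.3
bar [array([ 473.2, -317.8]), array([45.7, 15. ]), np.float64(11.6)] [ 0.473  -0.3177  0.1048]
[0.6587 0.2596 0.0195]
[ 0.4261 -0.1679  0.0199]
```

View pics/top9.png

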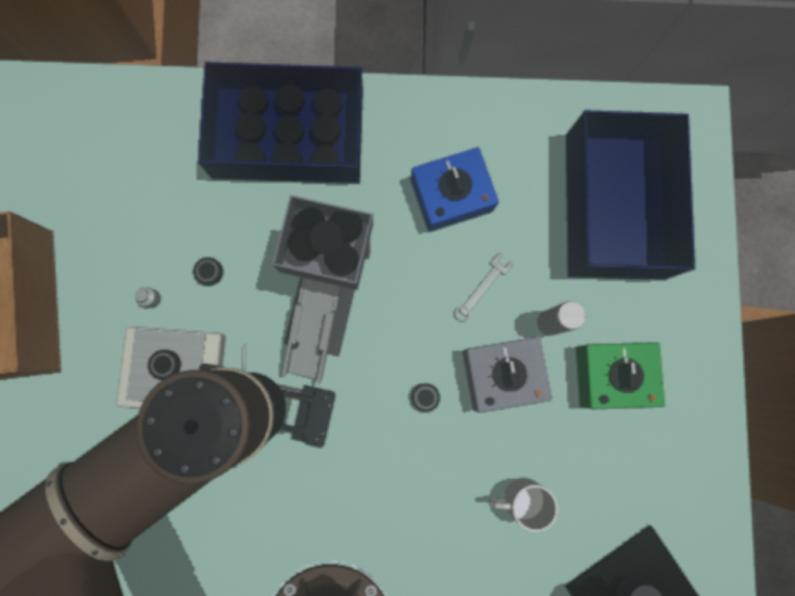

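The cap lies flat on the pan with its ring up (163,364), about 4 mm from the centre. The dial pointer lines up with the zero tick (506,355), and the other things look undisturbed.

```bash
python3 -c "
from h import *
print(workorder.close_job())"
```

```text
the job is handed in; nothing more can be done
None
```

The job is handed in at about 31 s: the dial is within about 1° of its zero mark, the cap lies face up on the pan about 4 mm from its centre, no bump against the hopper was seen, and the other loose things look undisturbed; one finger briefly pressed on the chute or cap with about 24 N during the push.

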